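# Infrared check of a sealed jar and a sufuria, ending at the hover over the pan

### The arm

A 6-joint arm with a two-finger parallel gripper is mounted at the origin on the work surface. World frame = base frame: x ahead of the robot, y to its left, z up, the work surface at z = 0. Lengths are in m, angles in rad, forces in N, time in s.
With the tool pointing down it reaches from about 0.35 to 0.775 m from the base axis. Payload 5.5 kg.
Tool frame: the origin (TCP) lies midway between the tips of the shut fingers; the grasp point (between the pads) lies grip_point_offset behind it (grip_point_offset is the distance from the TCP to the grasp point, in m); z points along the fingers, y is the direction in which the jaws open and shut (so a half turn about z gives the same grasp; the last joint's range is limited). The gripper opens to 85 mm and grips with 20 to 120 N. Pads are 22 mm wide; open, the fingers measure 114 mm over their backs; the gripper's body (76 mm by 85 mm) begins 54 mm behind the grasp point. The pads swing forward as they close: fully open they stand 13 mm farther back than shut.
Start: joints at [-1.302, 0.313, 0.046, 1.304, 0, 1.431], TCP at [0.229, -0.528, 0.199] pointing down, gripper open.
Joint ranges: [-2.76, 2.76], [-0.86, 1.69], [-1.03, 1.26], [-2.2, 2.34], [-1.47, 1.5], [-3.14, 3.14]. Speed limits (rad/s): [2.57, 2.57, 3.14, 3.14, 3.14, 3.14].

### API

Orientations are given as a unit quaternion [w, x, y, z].
In Python, from workcell import * gives the robot as it stands.
- The arm moves only by the tool send_rows, never from a script. Its argument "series" is one flat list of numbers, 7 for each row, row after row: the shift along the tool's x, y, z in cm, then the turn, a rotation vector about the tool's x, y, z in degrees, then the opening, from 0 (shut) to 1 (fully open). A call has 1 to 10 rows; each row is the pose to reach, as a shift and turn from the pose commanded when the call began, along the tool's axes at that moment; what a row does not reach only later rows make up. A row lasts 1/12 s, in which the tool goes at most 41.7 mm and 7.16 degrees, less where a joint would pass 70% of its speed; a pose out of reach is approached as far as the arm can. A call with a gripper value outside its range is refused whole. The fingers move at their own pace and stop on an object; "newtons" is the grip in N (left out, the last holds). Time passes only in rows, so rows that repeat a pose let the fingers close. It gives the time, the measured TCP pose, the force and the opening at its end, in the units of the state.
- get_state(): the state, without advancing time (a new reading comes with each control period).
- read_camera(name): name is "scene" or "side" or "wrist"; returns the picture (420x560x3 uint8, blue, green, red); there is no depth.
- camera_info(name): a dict with "K" (3x3 intrinsics, pixels), "xyz" and "attitude" of the camera in the world. Camera axes: x right, y down, z forward; pixel columns grow to the right and rows downward; lengths in m; the calibration is good to about 2 mm. A picture is of the moment at which its call begins: read the wrist's pose just before it. camera_info takes no time and is no camera call; for the wrist camera it gives the pose at the moment of the call.
- hand_in(): hands the job in, once; it reports no verdict.
Trained networks look in the newest picture that a camera, given by its name, has taken for a name from the list of things; names that differ only in an ending like _2 or _b are one class to them, and where a whole thing is asked for, a point or a joint stands for the part that bears it (a point fixed in the world has none). Each returns a list of dicts, best first, with "p" (0 to 1); they miss things now and then, are a little off and sometimes report something else, mostly with a low value. They report only what shows in the picture. A call takes as long as a camera call.
- silhouettes(camera, label): "pixels" (420x560 bool, what is visible of it) and "box" ([left, top, width, height] in pixels, round what is visible of it).
The state is a dict: "clock": time; "joint_pos": joint angles; "qvel": joint speeds; "tau": joint torques, N m; "tcp_pos": TCP position; "orientation": TCP orientation; "wrist_force": force on the tool from outside, world axes, zero at the start; "ft_torque": the same for the moment, N m; "finger_gap": finger opening in m.
Only numpy, scipy, OpenCV 4.12 (cv2) and the standard library are available. Lean on these libraries where they do the work, as an engineer would, in place of code of your own. Each camera call takes 0.05 s, during which the arm holds its last target. There are 200 camera calls.

### The job

Before the sealed glass jar goes into the warm sufuria, compare the two with the yellow infrared thermometer, which reads all the time: draw it up out of its holder, aim it straight down at the middle of the jar's black lid with its nose three or four centimetres above the lid, and hold it steady there for two seconds. Then carry it clear of everything over to the sufuria and finish holding it still, pointing straight down at the middle of the pan, with its nose two or three centimetres above the level of the rim. Neither the thermometer nor the robot may touch or shift the jar, the pan or the other kitchen things, and the job ends with the thermometer still in the gripper, hovering: do not put it down or let it go.

Things in the scene. Friction and masses are not known exactly. Their poses are not given: they have to be found in the camera images.
- thermo_center (a point): Centre of the loose yellow stick infrared thermometer, 150 mm long, 100 g, lens down in its holder; z points up, to the tail. The yellow body, the upper 120 mm, is 34 mm wide along y (black grip strips on those sides), 24 mm thick along x, display on the -x face; below it a black round nose, 30 mm long, 22 mm across. Grip across the 34 mm width, 35 to 55 mm above this centre: lower, its tail strikes the palm.
- thermo_lens (a point): The lens: centre of the flat lower end of the thermometer's black nose, 75 mm below thermo_center, same axes; it looks along its -z axis.
- holder: Fixed black plastic holder; origin at the centre of its underside, on the slab. Foot 100 x 85 x 4 mm, open pocket 36 x 46 mm outside, 27 x 37 mm inside, mouth 48 mm and floor 4.5 mm above the slab. Axes as the thermometer's standing in it, which has 1.5 mm of play and is clear once lifted 45 mm straight up.
- jar: Loose sealed glass jar, 80 mm in diameter, 118 mm tall with its lid, 0.55 kg, pale brown contents; origin at the centre of its underside, z up.
- jar_lid (a point): Centre of the flat top of the jar's matt black screw lid (lid 70 mm in diameter, 18 mm high), 118 mm above the slab; z up.
- sufuria: Loose empty steel sufuria (handleless pan), 90 mm deep, 192 mm across the wall and 210 mm across its flared rim, dark inside; it stands on a round wooden pot stand 18 mm high. Origin at the centre of its underside, z up.
- sufuria_rim (a point): Centre of the open mouth of the sufuria, at the level of its rim: 90 mm above its underside, 108 mm above the slab; z up.
- bowl: Loose blue ceramic bowl, 150 mm across, 60 mm high; origin at the centre of its underside. Leave alone.
- paddle: Loose flat wooden stirring paddle lying on the slab, 285 mm long along its x axis, from 150 mm behind the origin (handle 14 mm wide) to 135 mm before it (blade 50 mm wide), 12 mm high; origin underneath. Leave alone.
- oil: Loose amber oil bottle with a red cap, 64 mm in diameter, 175 mm tall, the tallest of the things near the work; origin at the centre of its underside. Leave alone.
- tin: Loose steel tin with a green band, 68 mm in diameter, 115 mm tall; origin at the centre of its underside. Leave alone.
- tumbler: Loose white enamel tumbler, 68 mm across, 100 mm tall; origin at the centre of its underside. Leave alone.

How it is judged:
By the outcome, as a careful person would: the job done as asked, in the order asked, and still so for the second after the job is handed in, while the arm keeps its last pose, push and grip.
It also fails if it takes over 56 s, if anything falls off the work surface, if the arm or the gripper's body presses on something with over 40 N, if the wrist force passes 120 N, or if a joint passes its speed limit or range.

## Working session

There is one attempt and no reset: what is moved stays moved. The work goes in short steps, Python scripts to look and compute and a tool call to move; the robot and the scene stay as the last step left them, time stands still between calls to the robot, and variables do not carry over. Pictures are saved under pics/ and viewed, about 8 in all and at most 12, crops included, and the job is handed in when it is done.

Besides the shell and the picture viewer there is one more tool, called after "Emit:" by a JSON object that holds its "method" and its "body". send_rows: Moves the arm, as the interface text tells. Its arguments: {"type":"object","properties":{"series":{"type":"array"},"newtons":{"type":"number"}},"required":["series"]}

```bash
mkdir -p pics; ls; python3 - <<'E'
from workcell import *
import workcell,cv2,numpy as np
print([n for n in dir(workcell) if not n.startswith('_')])
s=get_state();print(s); print(globals().get('grip_point_offset'))
a=read_camera("scene");b=read_camera("side")
cv2.imwrite('pics/scene.png',a);cv2.imwrite('pics/side.png',b)
for c in("scene","side","wrist"):print(c,camera_info(c))
E
```

```text
pics
['MotionError', 'camera_info', 'get_state', 'grip_point_offset', 'hand_in', 'read_camera', 'silhouettes']
{'clock': 0.0, 'joint_pos': array([-1.30162728e+00,  3.14017411e-01,  4.49803570e-02,  1.30362537e+00,
        1.41167762e-05,  1.43119405e+00]), 'qvel': array([-3.73224414e-04, -8.80436995e-04, -2.58800736e-03, -8.03205268e-04,
        3.81219462e-05,  1.09842684e-03]), 'tau': array([-6.43774747e-04, -4.80625069e+01,  2.98533547e+01,  1.92943937e-02,
       -2.21630235e-04,  1.06379136e-05]), 'tcp_pos': array([ 0.22839087, -0.52706377,  0.19849984]), 'orientation': array([-9.31548871e-04,  9.79185434e-01,  2.02965550e-01, -5.33602342e-05]), 'wrist_force': array([0.0715931 , 0.44662104, 0.16665314]), 'ft_torque': array([ 0.00924864, -0.00852532,  0.01583498]), 'finger_gap': 0.08544393680104793}
0.0187
scene {'K': array([[481.54545872,   0.        , 278.46946348],
       [  0.        , 481.54545872, 214.42824753],
       [  0.        ,   0.        ,   1.        ]]), 'xyz': array([1.30132115, 0.5366301 , 0.94875979]), 'attitude': array([-0.18078235,  0.40772707,  0.82177059, -0.35463992])}
side {'K': array([[410.51592479,   0.        , 275.26789157],
       [  0.        , 410.51592479, 213.42473853],
       [  0.        ,   0.        ,   1.        ]]), 'xyz': array([0.50510926, 0.55584774, 0.80549679]), 'attitude': array([ 0.0145432 , -0.06559011,  0.93680327, -0.34334542])}
wrist {'K': array([[292.71027863,   0.        , 279.12294701],
       [  0.        , 292.71027863, 211.68867482],
       [  0.        ,   0.        ,   1.        ]]), 'xyz': array([ 0.29210489, -0.50094308,  0.37332953]), 'attitude': array([ 0.11293254,  0.82796742, -0.5440729 , -0.0755042 ])}
```

View pics/scene.png

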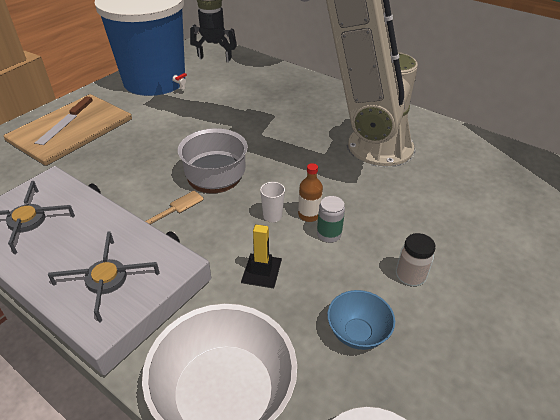

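View pics/side.png

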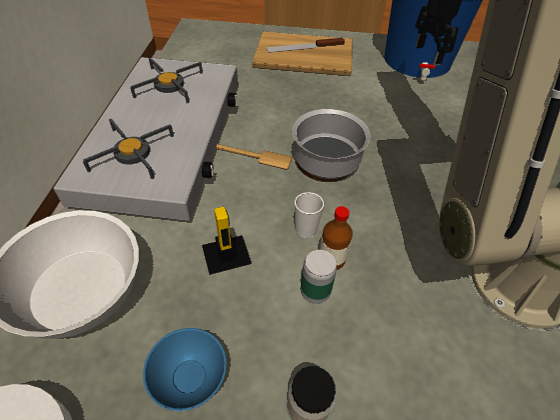

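```bash
cat > h.py <<'E'
from workcell import *
import numpy as np,cv2
from scipy.spatial.transform import Rotation as R
from scipy.optimize import minimize
def rot(q): return R.from_quat(np.r_[q[1:],q[0]])
def proj(P,ci):
    c=rot(ci["attitude"]).inv().apply(P-ci["xyz"]); uv=c@np.array(ci["K"]).T
    return uv[:,:2]/uv[:,2:]
def ray(uv,z,ci):
    d=rot(ci["attitude"]).apply(np.linalg.inv(ci["K"])@np.r_[uv,1]); o=np.array(ci["xyz"])
    return o+d*(z-o[2])/d[2]
def cyl(r,z0,z1):
    t=np.linspace(0,2*np.pi,40,endpoint=False)
    return np.vstack([np.c_[r*np.cos(t),r*np.sin(t),0*t+z] for z in(z0,z1)])
def box(a,b,z0,z1): return np.array([[x,y,z] for x in(-a/2,a/2) for y in(-b/2,b/2) for z in(z0,z1)])
M=dict(jar=[cyl(.040,0,.100),cyl(.035,.1,.118)],sufuria=[cyl(.096,.018,.108),cyl(.105,.106,.108)],
 oil=[cyl(.032,0,.12),cyl(.012,.12,.175)],tin=[cyl(.034,0,.115)],tumbler=[cyl(.034,.09,.1),cyl(.026,0,.1)],
 bowl=[cyl(.075,.058,.06),cyl(.035,0,.06)],thermo_center=[box(.024,.034,.048,.1545)],
 holder=[box(.1,.085,0,.004),box(.036,.046,0,.048)])
def mask(parts,p,ci,S=4):
    m=np.zeros((420*S,560*S),np.uint8); r=R.from_euler('z',p[2] if len(p)>2 else 0)
    for P in parts:
        uv=proj(r.apply(P)+np.r_[p[:2],0],ci)
        cv2.fillConvexPoly(m,cv2.convexHull(np.round(((uv+.5)*S-.5)*16).astype(np.int32)),1,shift=4)
    return cv2.resize(m.astype(np.float32),(560,420),interpolation=cv2.INTER_AREA)
def fit(name,obs,p0,step=.02):
    f=lambda p:sum(1-np.minimum(mask(M[name],p,c),m).sum()/np.maximum(mask(M[name],p,c),m).sum() for c,m in obs)
    s=np.vstack([p0]+[np.array(p0)+(step if i<2 else .5)*np.eye(len(p0))[i] for i in range(len(p0))])
    o=minimize(f,p0,method='Nelder-Mead',options=dict(initial_simplex=s,xatol=2e-4,fatol=1e-4))
    return o.x,o.fun
E
python3 - <<'E'
from h import *
import pickle
cis={c:camera_info(c) for c in("scene","side")}
out={}
for n in M:
    obs=[];p0=[]
    for c in cis:
        d=silhouettes(c,n)
        if d:
            m=d[0]["pixels"].astype(np.float32); ys,xs=np.nonzero(m)
            out[n,c]=(d[0]["p"],d[0]["box"],m)
            obs.append((cis[c],m)); p0.append(ray([xs.mean(),ys.mean()],.05,cis[c])[:2])
            print(n,c,round(d[0]["p"],2),d[0]["box"],len(d),p0[-1].round(3))
    if not obs: print(n,'none');continue
    p0=np.mean(p0,0)
    if n in("thermo_center","holder"):
        for y in(0,1.57,.78,-.78):
            print(n,fit(n,obs,np.r_[p0,y]))
    else: 
        print(n,fit(n,obs,p0),[fit(n,[o],p0)[0].round(4) for o in obs])
pickle.dump(out,open('sil.pkl','wb'))
d=silhouettes("side","paddle");print(d[0]["box"],d[0]["p"]);print(get_state()["clock"])
E
```

```text
jar scene 0.65 [398.0, 231.9, 36.2, 51.4] 1 [0.453 0.332]
jar side 0.57 [285.3, 366.2, 50.4, 53.8] 1 [0.459 0.326]
jar (array([0.46016199, 0.33466877]), np.float64(0.14710408449172974)) [array([0.4578, 0.3333]), array([0.4602, 0.3357])]
sufuria scene 0.95 [178.9, 129.3, 66.6, 59.9] 1 [ 0.447 -0.356]
sufuria side 0.7 [292.8, 108.5, 78.6, 68.7] 1 [ 0.459 -0.363]
sufuria (array([ 0.46052337, -0.34052295]), np.float64(0.11913180351257324)) [array([ 0.4591, -0.3412]), array([ 0.4607, -0.3451])]
oil scene 0.72 [300.8, 163.7, 22.1, 59.2] 1 [ 0.411 -0.015]
oil side 0.61 [320.5, 206.0, 37.0, 63.7] 1 [ 0.425 -0.032]
oil (array([ 0.43094194, -0.00283874]), np.float64(0.39396679401397705)) [array([ 0.4305, -0.0022]), array([ 0.4308, -0.0043])]
tin scene 0.97 [319.8, 195.7, 25.3, 47.1] 1 [0.458 0.086]
tin side 0.72 [299.8, 252.4, 37.8, 51.1] 1 [0.463 0.082]
tin (array([0.4632248 , 0.08845888]), np.float64(0.18673831224441528)) [array([0.464, 0.089]), array([0.4633, 0.0904])]
tumbler scene 0.77 [261.1, 182.4, 26.4, 39.3] 2 [ 0.495 -0.084]
tumbler side 0.7 [298.2, 194.9, 24.2, 41.4] 1 [ 0.5   -0.08
[... 682 characters left out ...]
588476419448853))
thermo_center (array([0.67897104, 0.02256667, 0.43114123]), np.float64(0.1972483992576599))
thermo_center (array([0.67892345, 0.02269008, 0.4221602 ]), np.float64(0.1956573724746704))
holder scene 0.69 [240.6, 256.6, 42.2, 33.4] 1 [0.718 0.055]
holder side 0.78 [204.4, 236.7, 44.9, 35.1] 1 [0.668 0.057]
holder (array([0.67989661, 0.02345164, 0.44288772]), np.float64(0.4002465009689331))
holder (array([0.68195118, 0.02448512, 2.20576365]), np.float64(0.6657958030700684))
holder (array([0.68180911, 0.024835  , 2.22708882]), np.float64(0.6612553000450134))
holder (array([0.68031003, 0.02317374, 0.44273447]), np.float64(0.39913153648376465))
[217.7, 144.2, 72.7, 23.1] 0.76
0.95
```

Emit:
{"method": "send_rows", "body": {"series": [0, 0, -2, 0, 0, 0, 1, 2, -1, -4, 0, 0, 0, 1, 5, -2.6, -6, 0, 0, 0, 1, 8, -4.1, -7, 0, 0, 0, 1, 11.5, -5.9, -7, 0, 0, 0, 1, 15, -7.7, -7, 0, 0, 0, 1, 18.5, -9.5, -7, 0, 0, 0, 1, 22, -11.3, -7, 0, 0, 0, 1, 25.5, -13.1, -7, 0, 0, 0, 1, 29, -15, -7, 0, 0, 0, 1]}}

```text
clock: 1.78
tcp_pos: [0.436, -0.2732, 0.2696]
orientation: [0.0, 0.979, 0.203, 0.0]
wrist_force: [0.3, -0.9, 0.3]
finger_gap: 0.0853
```

Emit:
{"method": "send_rows", "body": {"series": [3.5, -1.8, 0, 0, 0, 0, 1, 7, -3.6, 0, 0, 0, 0, 1, 10.5, -5.4, 0, 0, 0, 0, 1, 14, -7.2, 0, 0, 0, 0, 1, 17.5, -9, 0, 0, 0, 0, 1, 21, -10.8, 0, 0, 0, 0, 1, 24.5, -12.6, 0, 0, 0, 0, 1, 26, -13.4, 0, 0, 0, 0, 1, 26, -13.4, 0, 0, 0, 0, 1, 26, -13.4, 0, 0, 0, 0, 1]}}

```text
clock: 2.62
tcp_pos: [0.6206, -0.0474, 0.2688]
orientation: [0.0, 0.979, 0.204, -0.0]
wrist_force: [0.2, 0.5, 0.1]
finger_gap: 0.0856
```

```bash
python3 - <<'E'
from h import *
ci=camera_info("wrist");im=read_camera("wrist");s=get_state()
print(s["clock"],s["tcp_pos"],s["orientation"],s["joint_pos"],s["wrist_force"])
cv2.imwrite('pics/w1.png',im)
a=read_camera("scene")
for n in("thermo_center","holder"):
    for c in("wrist","scene"):
        d=silhouettes(c,n)
        for e in d[:2]: print(n,c,e["box"],e["p"])
    d=silhouettes("wrist",n)
    if d:
        for y in(.43,):print(fit(n,[(ci,d[0]["pixels"].astype(np.float32))],[.679,.0225,y],.008))
print(proj(np.array([[.679,.0225,.1545],[.679,.0225,.048]]),ci))
E
```

```text
2.6667 [ 0.62015689 -0.04835063  0.26905686] [ 8.67156134e-05  9.79103547e-01  2.03361888e-01 -4.24077283e-04] [-2.06506156e-01  4.06968321e-01  3.50270062e-01  1.51480615e+00
 -4.98058146e-04  2.52550595e+00] [ 0.40420227  0.63564091 -0.21485298]
thermo_center wrist [218.3, 102.4, 45.5, 25.0] 0.76
thermo_center wrist [240.6, 236.0, 50.4, 68.0] 0.6
thermo_center scene [253.9, 225.8, 14.9, 36.4] 0.66
(array([0.68047313, 0.01984023, 0.44420024]), np.float64(0.08874648809432983))
holder wrist [218.4, 82.3, 65.9, 73.5] 0.75
holder wrist [343.8, 284.3, 136.0, 133.3] 0.68
holder scene [242.7, 255.5, 39.7, 32.6] 0.82
holder scene [327.4, 290.9, 66.9, 59.5] 0.72
(array([0.68074567, 0.02081287, 0.43589334]), np.float64(0.26644575595855713))
[[234.81139901 115.83714238]
 [246.90823363 119.54929268]]
```

View pics/w1.png

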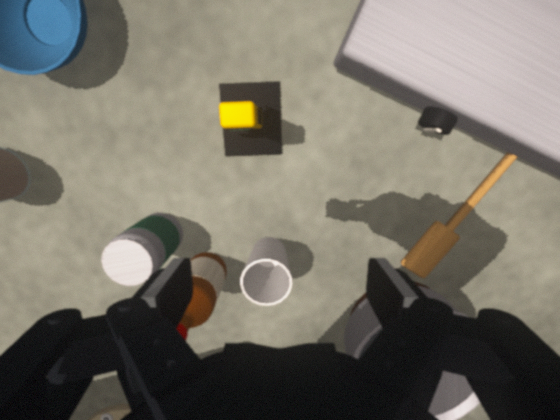

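Emit:
{"method": "send_rows", "body": {"series": [2, -1, 1, 0, 0, -0.4, 1, 4.5, -2.2, 2.5, 0, 0, -0.8, 1, 6.8, -3.3, 4.5, 0, 0, -1.6, 1, 8.2, -3.9, 6.5, 0, 0, -1.6, 1, 8.2, -3.9, 7.8, 0, 0, -1.6, 1, 8.2, -3.9, 7.8, 0, 0, -1.6, 1, 8.2, -3.9, 7.8, 0, 0, -1.6, 1]}}

```text
clock: 3.6
tcp_pos: [0.6793, 0.0197, 0.1907]
orientation: [-0.0, 0.976, 0.217, -0.001]
wrist_force: [-0.8, 0.4, 0.8]
finger_gap: 0.0855
```

```bash
python3 - <<'E'
from h import *
ci=camera_info("wrist");im=read_camera("wrist");s=get_state();b=read_camera("side")
print(s["clock"],s["tcp_pos"],s["orientation"],s["joint_pos"],s["wrist_force"])
cv2.imwrite('pics/w2.png',np.hstack([im[100:,150:430],cv2.resize(b[130:290,140:300],(320,320))]))
d=silhouettes("wrist","thermo_center")
for e in d: 
    print(e["box"],e["p"])
    print(fit("thermo_center",[(ci,e["pixels"].astype(np.float32))],[.680,.0205,.44],.006))
print(proj(np.array([[.680,.0205,.1545],[.679,.0225,.1545]]),ci))
E
```

```text
3.65 [0.67993224 0.01938214 0.19206231] [1.28949098e-04 9.76327888e-01 2.16295718e-01 4.42809507e-05] [-8.92778973e-02  5.30763691e-01  3.57806659e-01  1.39767687e+00
 -2.19028420e-04  2.61627720e+00] [-0.35674046 -0.01023509  0.32144045]
[255.6, 182.2, 44.5, 53.6] 0.96
(array([0.68213874, 0.02234807, 0.43661262]), np.float64(0.08306723833084106))
[[277.48596306 222.92253732]
 [274.53095697 223.00063121]]
```

View pics/w2.png

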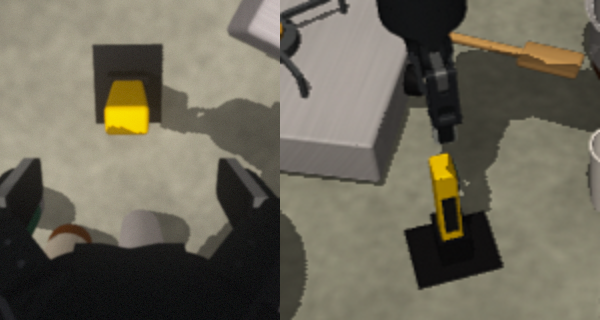

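Emit:
{"method": "send_rows", "body": {"series": [0.2, -0.2, 1.5, 0, 0, 0, 1, 0.2, -0.2, 3, 0, 0, 0, 1, 0.2, -0.2, 5, 0, 0, 0, 1, 0.2, -0.2, 7, 0, 0, 0, 1, 0.2, -0.2, 8, 0, 0, 0, 1, 0.2, -0.2, 8.6, 0, 0, 0, 1, 0.2, -0.2, 8.6, 0, 0, 0, 0.8, 0.2, -0.2, 8.6, 0, 0, 0, 0.7, 0.2, -0.2, 8.6, 0, 0, 0, 0.6, 0.2, -0.2, 8.6, 0, 0, 0, 0.55], "newtons": 25}}

```text
clock: 4.58
tcp_pos: [0.682, 0.0225, 0.1069]
orientation: [0.0, 0.976, 0.217, 0.001]
wrist_force: [0.2, -0.3, 0.4]
finger_gap: 0.0465
```

Emit:
{"method": "send_rows", "body": {"series": [0, 0, 0, 0, 0, 0, 0.5, 0, 0, 0, 0, 0, 0, 0.47, 0, 0, 0, 0, 0, 0, 0.44, 0, 0, 0, 0, 0, 0, 0.42, 0, 0, 0, 0, 0, 0, 0.4, 0, 0, 0, 0, 0, 0, 0.38, 0, 0, 0, 0, 0, 0, 0.36, 0, 0, 0, 0, 0, 0, 0.3, 0, 0, 0, 0, 0, 0, 0.3, 0, 0, 0, 0, 0, 0, 0.3]}}

```text
clock: 5.42
tcp_pos: [0.6812, 0.0226, 0.1056]
orientation: [0.0, 0.976, 0.217, 0.0]
wrist_force: [0.0, 0.4, 1.3]
finger_gap: 0.0334
```

```bash
python3 - <<'E'
from h import *
ci=camera_info("wrist");im=read_camera("wrist");s=get_state();b=read_camera("side")
print(s["clock"],s["tcp_pos"],s["orientation"],s["wrist_force"],s["ft_torque"],s["finger_gap"])
cv2.imwrite('pics/w3.png',np.hstack([im[100:,150:430],cv2.resize(b[130:290,140:300],(320,320))]))
E
```

```text
5.4667 [0.68118243 0.02262502 0.10555474] [7.34580853e-05 9.76249245e-01 2.16650370e-01 1.56121522e-04] [ 1.21442987 -0.5192651   2.15558533] [ 0.05527952 -0.06798559  0.02079414] 0.03368947161853468
```

View pics/w3.png

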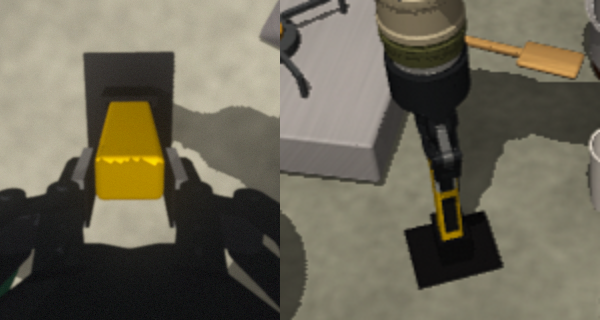

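Emit:
{"method": "send_rows", "body": {"series": [0, 0, 0, 0, 0, 0, 0.25, 0, 0, 0, 0, 0, 0, 0.25, 0, 0, -0.5, 0, 0, 0, 0.25, 0, 0, -1.2, 0, 0, 0, 0.25, 0, 0, -2, 0, 0, 0, 0.25, 0, 0, -2.8, 0, 0, 0, 0.25, 0, 0, -3.6, 0, 0, 0, 0.25, 0, 0, -4.4, 0, 0, 0, 0.25, 0, 0, -5.2, 0, 0, 0, 0.25, 0, 0, -6, 0, 0, 0, 0.25], "newtons": 50}}

```text
clock: 6.35
tcp_pos: [0.6811, 0.0226, 0.1665]
orientation: [0.0, 0.976, 0.217, 0.0]
wrist_force: [0.7, 0.3, -1.4]
finger_gap: 0.0325
```

Emit:
{"method": "send_rows", "body": {"series": [0, 0, -1, 0, 0, 0, 0.25, 0, 0, -2.5, 0, 0, 0, 0.25, 0, 0, -4.5, 0, 0, 0, 0.25, 0, 0, -6.5, 0, 0, 0, 0.25, 0, 0, -8.5, 0, 0, 0, 0.25, 0, 0, -10.5, 0, 0, 0, 0.25, 0, 0, -12.5, 0, 0, 0, 0.25, 0, 0, -13.5, 0, 0, 0, 0.25, 0, 0, -13.5, 0, 0, 0, 0.25, 0, 0, -13.5, 0, 0, 0, 0.25]}}

```text
clock: 7.18
tcp_pos: [0.6815, 0.0226, 0.3011]
orientation: [0.0, 0.976, 0.217, 0.001]
wrist_force: [-0.5, -0.7, -0.7]
finger_gap: 0.0326
```

```bash
cat >> h.py <<'E'
def tool():
    s=get_state(); return np.array(s["tcp_pos"]),rot(s["orientation"]),s
def thermo_fit(cams,p0=None):
    """fit thermometer yellow body+nose: params lens xyz offset from TCP (tool frame), tilt rx,ry"""
    obs=[]
    for c in cams:
        d=silhouettes(c,"thermo_center")
        if d: obs.append((camera_info(c),d[0]["pixels"].astype(np.float32),c,d[0]["p"]))
    t,r,s=tool()
    B=[box(.024,.034,.03,.15),cyl(.011,0,.03)]   # from lens
    fl=R.from_euler('x',180,degrees=True)
    def pts(p): return [r.apply(fl.apply(R.from_euler('xy',p[3:5]*10).apply(P))+p[:3])+t for P in B]
    def f(p,ob):
        e=0
        for ci,m,_,_ in ob:
            k=np.zeros((1680,2240),np.uint8)
            for P in pts(p):
                cv2.fillConvexPoly(k,cv2.convexHull(np.round(((proj(P,ci)+.5)*4-.5)*16).astype(np.int32)),1,shift=4)
            k=cv2.resize(k.astype(np.float32),(560,420),interpolation=cv2.INTER_AREA)
            e+=1-np.minimum(k,m).sum()/np.maximum(k,m).sum()
        return e
    p0=np.array([0,0,.101,0,0]) if p0 is None else p0
    sx=np.vstack([p0]+[p0+.006*np.eye(5)[i] for i in range(5)])
    o=minimize(f,p0,args=(obs,),method='Nelder-Mead',options=dict(initial_simplex=sx,xatol=2e-4,fatol=1e-4,maxiter=400))
    print("lens in tool mm",(o.x[:3]*1000).round(1),"tilt deg",np.degrees(o.x[3:]*10).round(1),"cost",round(o.fun,3),[(x[2],round(x[3],2),round(f(o.x,[x]),3)) for x in obs])
    return o.x
E
python3 - <<'E'
from h import *
a=read_camera("scene");b=read_camera("side");w=read_camera("wrist")
t,r,s=tool();print(s["clock"],t,s["orientation"],s["wrist_force"],s["ft_torque"],s["finger_gap"],s["joint_pos"])
cis={c:camera_info(c) for c in("scene","side")}
v=[]
for im,c in((a,"scene"),(b,"side")):
    L=proj(np.array([r.apply([0,0,.06])+t]),cis[c])[0].round().astype(int)
    v.append(cv2.resize(im[L[1]-70:L[1]+50,L[0]-45:L[0]+45],None,fx=4,fy=4,interpolation=cv2.INTER_CUBIC)); print(c,L)
cv2.imwrite('pics/l1.png',np.hstack(v))
thermo_fit(["scene","side"]);thermo_fit(["scene"]);thermo_fit(["side"])
E
```

```text
7.3333 [0.68059097 0.02265296 0.2990279 ] [-2.99531867e-04  9.76253583e-01  2.16628065e-01 -1.06493448e-03] [-0.33601037 -0.07636957 -1.32561228] [-0.00847559 -0.04300541 -0.01884775] 0.03284732305727276 [-8.44487092e-02  5.61852493e-01  6.70400516e-01  1.68155596e+00
 -6.33223394e-05  2.62042537e+00]
scene [260 200]
side [216 184]
lens in tool mm [ -1.8   1.4 104.3] tilt deg [-0.6  0.6] cost 0.481 [('scene', 0.9, np.float32(0.096)), ('side', 0.78, np.float32(0.385))]
lens in tool mm [ -4.5   1.8 103.5] tilt deg [-0.7  2.2] cost 0.088 [('scene', 0.9, np.float32(0.088))]
lens in tool mm [ -5.4  38.3 139.5] tilt deg [-19.2   1.7] cost 0.104 [('side', 0.78, np.float32(0.104))]
```

View pics/l1.png

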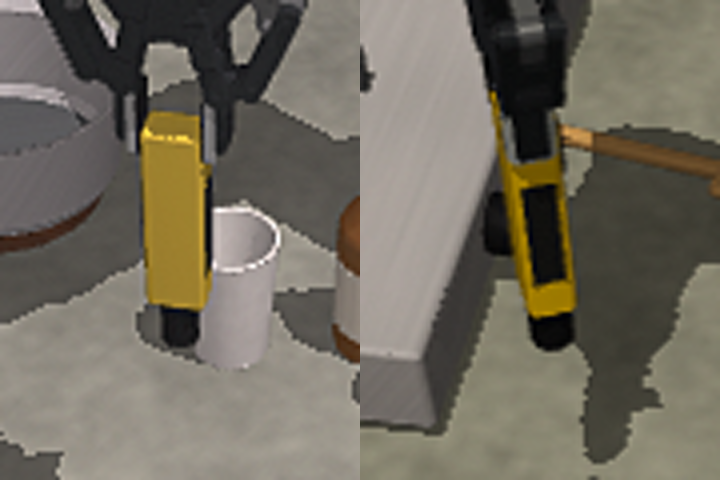

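```bash
python3 - <<'E'
from h import *
t,r,s=tool()
for c,tip in(("scene",(260,215)),("side",(219,200))):
    ci=camera_info(c); P=[r.apply([0,0,z])+t for z in(.101,.071,-.049)]
    print(c,proj(np.array(P),ci).round(1))
    # pixel per mm along tool x,y at the lens
    J=proj(np.array([P[0],P[0]+r.apply([.01,0,0]),P[0]+r.apply([0,.01,0])]),ci);print((J[1:]-J[0]).round(2))
d=cv2.imread('pics/l1.png')
# nose lowest dark rows & yellow mask geometry
for k,(L) in enumerate(((260,200),(216,184))):
    v=d[:,360*k:360*k+360]; h=cv2.cvtColor(v,cv2.COLOR_BGR2HSV)
    m=((h[...,0]>15)&(h[...,0]<35)&(h[...,1]>150)&(h[...,2]>90)).astype(np.uint8)
    print([(y//4+L[1]-70,round(np.nonzero(m[y])[0].min()/4+L[0]-45,1),round(np.nonzero(m[y])[0].max()/4+L[0]-45,1)) for y in range(160,310,28) if m[y].any()])
# model body edges
B=box(.024,.034,.03,.15)
fl=R.from_euler('x',180,degrees=True)
for c in("scene","side"):
    ci=camera_info(c);Q=proj(r.apply(fl.apply(B)+[0,0,.101])+t,ci)
    k=np.zeros((420,560),np.uint8);cv2.fillConvexPoly(k,cv2.convexHull(Q.round().astype(np.int32)),1)
    ys,xs=np.nonzero(k);print(c,[(y,xs[ys==y].min(),xs[ys==y].max()) for y in range(ys.min(),ys.max()+1,7)])
E
```

```text
scene [[259.9 213.4]
 [259.6 203.6]
 [258.5 160.5]]
[[-1.04  2.94]
 [-4.25 -0.64]]
side [[218.2 197.8]
 [216.8 187.4]
 [210.3 138.8]]
[[-4.94  1.06]
 [-1.06 -3.53]]
[(170, np.float64(250.5), np.float64(265.0)), (177, np.float64(250.8), np.float64(266.2)), (184, np.float64(251.0), np.float64(266.0)), (191, np.float64(251.0), np.float64(266.0)), (198, np.float64(252.0), np.float64(267.5)), (205, np.float64(252.2), np.float64(266.5))]
[(154, np.float64(206.0), np.float64(257.0)), (161, np.float64(206.8), np.float64(260.8)), (168, np.float64(208.2), np.float64(222.8)), (175, np.float64(209.5), np.float64(223.5)), (182, np.float64(210.2), np.float64(224.2)), (189, np.float64(212.2), np.float64(224.8))]
scene [(156, np.int64(252), np.int64(256)), (163, np.int64(249), np.int64(268)), (170, np.int64(249), np.int64(268)), (177, np.int64(250), np.int64(268)), (184, np.int64(250), np.int64(268)), (191, np.int64(250), np.int64(268)), (198, np.int64(251), np.int64(268)), (205, np.int64(251), np.int64(267))]
side [(132, np.int64(212), np.int64(215)), (139, np.int64(202), np.int64(217)), (146, np.int64(203), np.int64(219)), (153, np.int64(204), np.int64(220)), (160, np.int64(205), np.int64(221)), (167, np.int64(206), np.int64(222)), (174, np.int64(208), np.int64(223)), (181, np.int64(209), np.int64(224)), (188, np.int64(210), np.int64(225)), (195, np.int64(212), np.int64(214))]
```

Emit:
{"method": "send_rows", "body": {"series": [-0.2, -1.1, 0, 0, 0, -1.1, 0.25, -0.6, -3, 0, 0, 0, -2.9, 0.25, -1, -5.6, 0, 0, 0, -5.4, 0.25, -1.6, -8.6, 0, 0, 0, -8.3, 0.25, -2.1, -11.7, 0, 0, 0, -11.2, 0.25, -2.7, -14.7, 0, 0, 0, -14, 0.25, -3.2, -17.7, 0, 0, 0, -16.9, 0.25, -3.8, -20.7, 0, 0, 0, -19.8, 0.25, -4.3, -23.7, 0, 0, 0, -22.7, 0.25, -4.9, -26.7, 0, 0, 0, -25.6, 0.25]}}

```text
clock: 8.37
tcp_pos: [0.5226, 0.2449, 0.3002]
orientation: [0.0, 0.903, 0.429, -0.0]
wrist_force: [0.1, 0.2, -1.8]
finger_gap: 0.0327
```

Emit:
{"method": "send_rows", "body": {"series": [0.8, -3, 0, 0, 0, -2.9, 0.25, 1.5, -5.6, 0, 0, 0, -5.4, 0.25, 2.1, -7.9, 0, 0, 0, -7.6, 0.25, 2.6, -9.6, 0, 0, 0, -9.3, 0.25, 2.9, -10.7, 0, 0, 0, -10.4, 0.25, 2.9, -10.7, 0, 0, 0, -10.4, 0.25, 2.9, -10.7, 0, 0, 0, -10.4, 0.25]}}

```text
clock: 8.95
tcp_pos: [0.4593, 0.3342, 0.3003]
orientation: [0.0, 0.861, 0.508, -0.0]
wrist_force: [0.3, -0.0, -1.6]
finger_gap: 0.0328
```

```bash
python3 - <<'E'
from h import *
ci=camera_info("wrist");w=read_camera("wrist");a=read_camera("scene");read_camera("side")
t,r,s=tool();print(s["clock"],t,s["orientation"],s["wrist_force"],s["finger_gap"],s["joint_pos"])
for c in("wrist","scene","side"):
    d=silhouettes(c,"jar")
    for e in d[:1]: print(c,e["box"],e["p"],fit("jar",[(camera_info(c),e["pixels"].astype(np.float32))],[.459,.334],.01))
L=proj(np.array([[.459,.334,.118]]),camera_info("scene"))[0].astype(int);print(L,proj(np.array([[.459,.334,.118]]),ci))
cv2.imwrite('pics/j1.png',np.hstack([cv2.resize(a[L[1]-100:L[1]+60,L[0]-60:L[0]+60],(300,400)),cv2.resize(w,(500,400))]))
thermo_fit(["scene"])
x=proj(np.array([r.apply([0,0,.101])+t]),camera_info("scene"));print(x)
E
```

```text
9.1 [0.46012893 0.33327581 0.30018852] [ 2.21564532e-04  8.61953607e-01  5.06987103e-01 -8.84083277e-05] [ 0.38812463  0.54844352 -1.41017438] 0.03276912386431571 [ 4.85843610e-01  2.96813644e-01  2.67954801e-01  1.54209381e+00
 -4.50766349e-04  2.56406476e+00]
wrist [249.6, 148.4, 60.4, 58.2] 0.65 (array([0.46373628, 0.33433006]), np.float64(0.22067314386367798))
scene [399.3, 234.0, 34.8, 52.1] 0.85 (array([0.45751714, 0.33350395]), np.float64(0.06853502988815308))
side [286.3, 366.0, 49.7, 54.0] 0.95 (array([0.46041585, 0.3357818 ]), np.float64(0.07012134790420532))
[420 242] [[278.12122924 187.28686901]]
lens in tool mm [-0.1  0.8 96.9] tilt deg [3.3 3.8] cost 0.17 [('scene', 0.6, np.float32(0.17))]
[[427.35894415 217.49211419]]
```

View pics/j1.png

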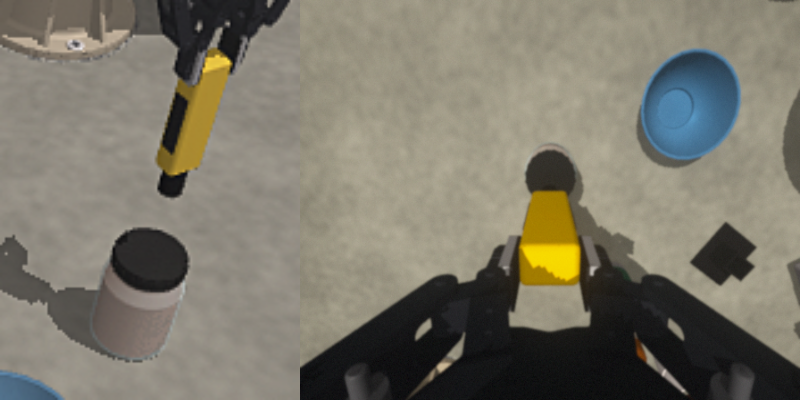

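Emit:
{"method": "send_rows", "body": {"series": [0, 0, 0.5, 0, 0, 0, 0.25, 0, 0, 1.2, 0, 0, 0, 0.25, 0, 0, 2, 0, 0, 0, 0.25, 0, 0, 2.8, 0, 0, 0, 0.25, 0, 0, 3.6, 0, 0, 0, 0.25, 0, 0, 4.2, 0, 0, 0, 0.25, 0, 0, 4.6, 0, 0, 0, 0.25, 0, 0, 4.6, 0, 0, 0, 0.25, 0, 0, 4.6, 0, 0, 0, 0.25, 0, 0, 4.6, 0, 0, 0, 0.25]}}

```text
clock: 10.13
tcp_pos: [0.4596, 0.3342, 0.2547]
orientation: [0.0, 0.862, 0.508, 0.0]
wrist_force: [-0.9, 0.0, -0.9]
finger_gap: 0.0328
```

```bash
python3 - <<'E'
from h import *
a=read_camera("scene");b=read_camera("side");w=read_camera("wrist")
t,r,s=tool();print(s["clock"],t,s["orientation"],s["wrist_force"],s["finger_gap"])
v=[]
for im,c in((a,"scene"),(b,"side")):
    ci=camera_info(c);ps=proj(np.array([r.apply([0,0,.101])+t,[.4595,.3345,.118],t]),ci);print(c,ps.round(1))
    L=ps[0].round().astype(int);y0=min(L[1]-60,320)
    k=cv2.resize(im[y0:y0+100,L[0]-50:L[0]+50],(400,400),interpolation=cv2.INTER_CUBIC); print("origin",L[0]-50,y0); v.append(k)
cv2.imwrite('pics/j2.png',np.hstack(v))
E
```

```text
10.2833 [0.45970384 0.33425707 0.25486994] [7.88943664e-05 8.61535229e-01 5.07697554e-01 4.85819323e-04] [-0.34676274 -0.18572527 -0.98092607] 0.033049583922324176
scene [[423.6 231.7]
 [420.5 242.3]
 [433.4 199.1]]
origin 374 172
side [[315.7 379.9]
 [313.8 387.5]
 [322.7 355. ]]
origin 266 320
```

View pics/j2.png

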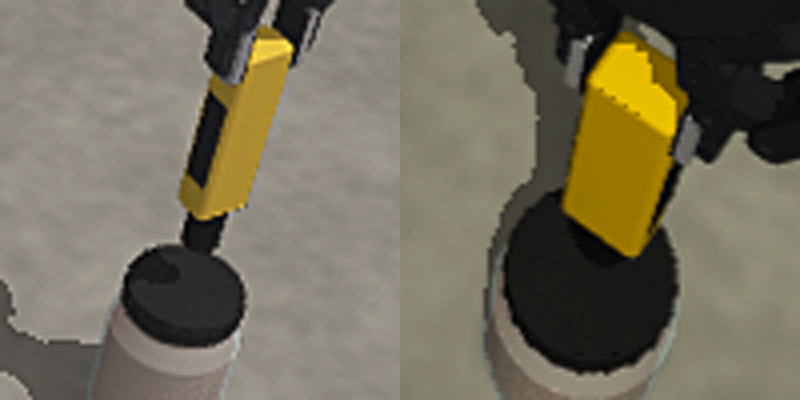

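Emit:
{"method": "send_rows", "body": {"series": [0, 0, 0, 0, 0, 0, 0.25, 0, 0, 0, 0, 0, 0, 0.25, 0, 0, 0, 0, 0, 0, 0.25, 0, 0, 0, 0, 0, 0, 0.25, 0, 0, 0, 0, 0, 0, 0.25, 0, 0, 0, 0, 0, 0, 0.25, 0, 0, 0, 0, 0, 0, 0.25, 0, 0, 0, 0, 0, 0, 0.25, 0, 0, 0, 0, 0, 0, 0.25, 0, 0, 0, 0, 0, 0, 0.25]}}

```text
clock: 11.12
tcp_pos: [0.4594, 0.3341, 0.2544]
orientation: [0.0, 0.862, 0.508, -0.0]
wrist_force: [-0.4, 0.8, -1.1]
finger_gap: 0.0329
```

Emit:
{"method": "send_rows", "body": {"series": [0, 0, 0, 0, 0, 0, 0.25, 0, 0, 0, 0, 0, 0, 0.25, 0, 0, 0, 0, 0, 0, 0.25, 0, 0, 0, 0, 0, 0, 0.25, 0, 0, 0, 0, 0, 0, 0.25, 0, 0, 0, 0, 0, 0, 0.25, 0, 0, 0, 0, 0, 0, 0.25, 0, 0, 0, 0, 0, 0, 0.25, 0, 0, 0, 0, 0, 0, 0.25, 0, 0, 0, 0, 0, 0, 0.25]}}

```text
clock: 11.95
tcp_pos: [0.4594, 0.3341, 0.2544]
orientation: [0.0, 0.862, 0.508, -0.0]
wrist_force: [-0.5, 0.3, -1.4]
finger_gap: 0.0328
```

Emit:
{"method": "send_rows", "body": {"series": [0, 0, 0, 0, 0, 0, 0.25, 0, 0, 0, 0, 0, 0, 0.25, 0, 0, 0, 0, 0, 0, 0.25, 0, 0, 0, 0, 0, 0, 0.25, 0, 0, 0, 0, 0, 0, 0.25, 0, 0, 0, 0, 0, 0, 0.25, 0, 0, 0, 0, 0, 0, 0.25, 0, 0, 0, 0, 0, 0, 0.25, 0, 0, 0, 0, 0, 0, 0.25, 0, 0, 0, 0, 0, 0, 0.25]}}

```text
clock: 12.78
tcp_pos: [0.4594, 0.3341, 0.2544]
orientation: [0.0, 0.862, 0.508, -0.0]
wrist_force: [-0.9, 0.2, -1.7]
finger_gap: 0.0324
```

Emit:
{"method": "send_rows", "body": {"series": [0, 0, -0.5, 0, 0, 0, 0.25, 0, 0, -1.5, 0, 0, 0, 0.25, 0, 0, -3, 0, 0, 0, 0.25, 0, 0, -4.5, 0, 0, 0, 0.25, 0, 0, -6, 0, 0, 0, 0.25, 0, 0, -7.2, 0, 0, 0, 0.25, 0, 0, -8, 0, 0, 0, 0.25, 0, 0, -8.5, 0, 0, 0, 0.25, 0, 0, -8.5, 0, 0, 0, 0.25, 0, 0, -8.5, 0, 0, 0, 0.25]}}

```text
clock: 13.62
tcp_pos: [0.4595, 0.3342, 0.3393]
orientation: [0.0, 0.862, 0.508, 0.0]
wrist_force: [0.4, -0.4, -0.8]
finger_gap: 0.0326
```

Emit:
{"method": "send_rows", "body": {"series": [-0.7, 0.8, 0, 0, 0, 0, 0.25, -2.3, 2.7, 0, 0, 0, 0, 0.25, -4.4, 5.1, 0, 0, 0, 0, 0.25, -6.8, 7.8, 0, 0, 0, 0, 0.25, -9.1, 10.5, 0, 0, 0, 0, 0.25, -11.4, 13.1, 0, 0, 0, 0, 0.25, -13.7, 15.8, 0, 0, 0, 0, 0.25, -16.1, 18.5, 0, 0, 0, 0, 0.25, -18.4, 21.2, 0, 0, 0, 0, 0.25, -20.7, 23.9, 0, 0, 0, 0, 0.25]}}

```text
clock: 14.45
tcp_pos: [0.568, 0.0348, 0.3386]
orientation: [-0.0, 0.862, 0.508, -0.001]
wrist_force: [0.8, -0.1, -0.9]
finger_gap: 0.033
```

Emit:
{"method": "send_rows", "body": {"series": [-2, 2.3, 0, 0, 0, 0, 0.25, -4.4, 3.2, 0, 0, 0, 0, 0.25, -7.6, 3.8, 0, 0, 0, 0, 0.25, -10.8, 4.3, 0, 0, 0, 0, 0.25, -14, 4.9, 0, 0, 0, 0, 0.25, -17.2, 5.4, 0, 0, 0, 0, 0.25, -20.5, 6, 0, 0, 0, 0, 0.25, -23.7, 6.5, 0, 0, 0, 0, 0.25, -26.9, 7, 0, 0, 0, 0, 0.25, -30.1, 7.6, 0, 0, 0, 0, 0.25]}}

```text
clock: 15.28
tcp_pos: [0.4871, -0.2645, 0.3387]
orientation: [-0.001, 0.862, 0.508, -0.0]
wrist_force: [0.4, -0.5, -0.5]
finger_gap: 0.033
```

Emit:
{"method": "send_rows", "body": {"series": [-2.8, 0.5, 0, 0, 0, 0, 0.25, -5.2, 0.9, 0, 0, 0, 0, 0.25, -7, 1.2, 0, 0, 0, 0, 0.25, -8, 1.4, 0, 0, 0, 0, 0.25, -8.2, 1.4, 0, 0, 0, 0, 0.25, -8.2, 1.4, 0, 0, 0, 0, 0.25, -8.2, 1.4, 0, 0, 0, 0, 0.25]}}

```text
clock: 15.87
tcp_pos: [0.4614, -0.3406, 0.3393]
orientation: [-0.0, 0.861, 0.508, 0.0]
wrist_force: [0.7, 0.4, -1.3]
finger_gap: 0.033
```

```bash
python3 - <<'E'
from h import *
ci=camera_info("wrist");w=read_camera("wrist");a=read_camera("scene");b=read_camera("side")
t,r,s=tool();print(s["clock"],t,s["orientation"],s["wrist_force"],s["finger_gap"],s["joint_pos"])
obs=[]
for c in("wrist","scene","side"):
    d=silhouettes(c,"sufuria")
    for e in d[:1]: print(c,e["box"],e["p"],fit("sufuria",[(camera_info(c),e["pixels"].astype(np.float32))],[.46,-.342],.01))
    for n in("jar",):
        d=silhouettes(c,n)
        for e in d[:1]: print(n,c,e["box"],fit("jar",[(camera_info(c),e["pixels"].astype(np.float32))],[.46,.334],.01))
for c in("scene","side","wrist"):print(c,proj(np.array([r.apply([0,0,.101])+t,[.46,-.342,.108]]),camera_info(c)).round(1))
cv2.imwrite('pics/s1.png',np.hstack([cv2.resize(a[90:210,150:270],(400,400)),cv2.resize(w,(400,300),interpolation=cv2.INTER_AREA)[:,:].copy() if 0 else cv2.resize(b[60:180,270:390],(400,400))]))
E
```

```text
16.0167 [ 0.4618374  -0.34028866  0.33964553] [1.07177095e-04 8.61106492e-01 5.08424615e-01 9.76983704e-05] [-0.0775096  -0.19597435 -1.2827132 ] 0.03311420809532683 [-7.74997406e-01  3.21757929e-01  3.99299603e-01  1.64808029e+00
  1.33093561e-04  1.29988663e+00]
wrist [206.6, 99.0, 145.4, 139.6] 0.81 (array([ 0.46384713, -0.33777278]), np.float64(0.15703988075256348))
scene [181.6, 128.6, 65.5, 62.6] 0.91 (array([ 0.4597    , -0.33796137]), np.float64(0.06806290149688721))
jar scene [396.3, 233.0, 37.7, 50.2] (array([0.46055297, 0.3339031 ]), np.float64(0.07382076978683472))
side [289.8, 106.1, 79.5, 72.3] 0.79 (array([ 0.46137737, -0.34465248]), np.float64(0.06551122665405273))
jar side [286.0, 364.8, 48.7, 55.2] (array([0.45982134, 0.33447885]), np.float64(0.0470845103263855))
scene [[207.5 107.7]
 [211.6 145.6]]
side [[337.3  88.2]
 [331.6 130.5]]
wrist [[277.9 202.1]
 [277.8 181.6]]
```

View pics/s1.png

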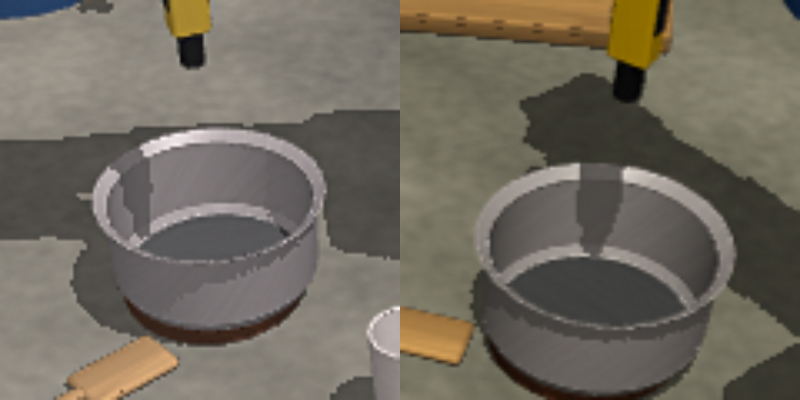

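```bash
python3 - <<'E'
from h import *
from scipy.optimize import least_squares
o={"scene":[178.2,247.8,128.1,169.5],"side":[292.2,370.5,108.9,161.1]}
C=cyl(.105,.108,.108)
def e(p,c):
    q=proj(C+np.r_[p[:2],0],camera_info(c));return np.r_[q.min(0),q.max(0)][[0,2,1,3]]-o[c]
for c in o: print(c,e([.4605,-.3415],c).round(1),least_squares(e,[.46,-.342],args=(c,)).x)
print(least_squares(lambda p:np.r_[e(p,"scene"),e(p,"side")],[.46,-.342]).x)
E
```

```text
scene [-2.  -1.4 -1.6 -2.5] [ 0.4650771 -0.3304837]
side [ 0.2  0.2 -1.6 -4.2] [ 0.46049364 -0.32892497]
[ 0.46204874 -0.33062509]
```

```bash
python3 - <<'E'
from h import *
v=[]
for c,(x,y) in(("scene",(150,100)),("side",(270,80))):
    im=read_camera(c);k=cv2.resize(im[y:y+100,x:x+100+20],(480,400),interpolation=cv2.INTER_CUBIC)[:,:400]
    ci=camera_info(c)
    for Y,col in((-.342,(0,0,255)),(-.332,(0,255,0))):
        q=((proj(cyl(.105,.108,.108)[:40]+[.461,Y,0],ci)-[x,y]+.5)*4-.5)
        cv2.polylines(k,[q.round().astype(np.int32)],True,col,1)
    v.append(k)
cv2.imwrite('pics/s2.png',np.hstack(v))
E
```

```text
(no output)
```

View pics/s2.png

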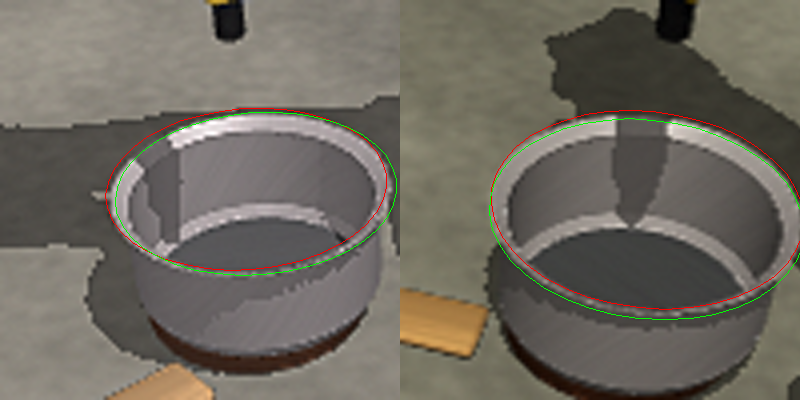

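Emit:
{"method": "send_rows", "body": {"series": [0.1, 0, 0.5, 0, 0, 0, 0.25, 0.2, -0.1, 1.5, 0, 0, 0, 0.25, 0.3, -0.2, 3, 0, 0, 0, 0.25, 0.3, -0.2, 4.5, 0, 0, 0, 0.25, 0.3, -0.2, 6, 0, 0, 0, 0.25, 0.3, -0.2, 7.5, 0, 0, 0, 0.25, 0.3, -0.2, 8.8, 0, 0, 0, 0.25, 0.3, -0.2, 9.8, 0, 0, 0, 0.25, 0.3, -0.2, 10.3, 0, 0, 0, 0.25, 0.3, -0.2, 10.5, 0, 0, 0, 0.25]}}

```text
clock: 17.25
tcp_pos: [0.4607, -0.3375, 0.2334]
orientation: [-0.001, 0.862, 0.508, -0.0]
wrist_force: [-0.7, 0.5, -1.8]
finger_gap: 0.0328
```

Emit:
{"method": "send_rows", "body": {"series": [0, 0, 0, 0, 0, 0, 0.25, 0, 0, 0, 0, 0, 0, 0.25, 0, 0, 0, 0, 0, 0, 0.25, 0, 0, 0, 0, 0, 0, 0.25, 0, 0, 0, 0, 0, 0, 0.25, 0, 0, 0, 0, 0, 0, 0.25]}}

```text
clock: 17.75
tcp_pos: [0.4613, -0.3379, 0.2348]
orientation: [0.0, 0.862, 0.508, 0.0]
wrist_force: [-0.1, -0.4, -0.7]
finger_gap: 0.0329
```

```bash
python3 - <<'E'
from h import *
v=[]
ims={c:read_camera(c) for c in("scene","side")}
t,r,s=tool();print(s["clock"],t,s["orientation"],s["wrist_force"],s["finger_gap"])
for c,(x,y) in(("scene",(160,80)),("side",(280,70))):
    im=ims[c];k=cv2.resize(im[y:y+100,x:x+100],(400,400),interpolation=cv2.INTER_CUBIC)
    ci=camera_info(c); P=r.apply([0,0,.101])+t
    t0=np.linspace(0,6.283,40)
    for ctr,rad,col in((np.array([.461,-.337,.108]),.105,(0,0,255)),(P,.011,(0,255,0))):
        q=((proj(np.c_[rad*np.cos(t0),rad*np.sin(t0),0*t0]+ctr,ci)-[x,y]+.5)*4-.5)
        cv2.polylines(k,[q.round().astype(np.int32)],True,col,1)
    v.append(k)
cv2.imwrite('pics/s3.png',np.hstack(v))
for n in("tumbler","tin","oil","bowl","jar","holder","paddle"):
    d=silhouettes("scene",n);print(n,d and (d[0]["box"],round(d[0]["p"],2)))
thermo_fit(["scene","side"])
E
```

```text
17.85 [ 0.46116999 -0.33786724  0.23459424] [1.97555918e-04 8.61524302e-01 5.07716297e-01 3.10536554e-05] [-0.3698528  -0.99867343 -1.02943138] 0.03315449128462545
tumbler ([397.1, 233.9, 38.2, 51.5], 0.52)
tin ([315.9, 194.2, 27.4, 46.8], 0.63)
oil ([299.3, 161.4, 23.0, 60.5], 0.6)
bowl ([328.7, 289.0, 64.6, 63.6], 0.61)
jar ([397.6, 234.3, 39.9, 50.2], 0.76)
holder ([239.1, 253.0, 43.6, 36.4], 0.64)
paddle ([146.6, 189.8, 55.4, 30.7], 0.56)
lens in tool mm [ -9.6  -0.7 106.5] tilt deg [0.7 3.6] cost 0.317 [('scene', 0.6, np.float32(0.103)), ('side', 0.92, np.float32(0.215))]
```

View pics/s3.png

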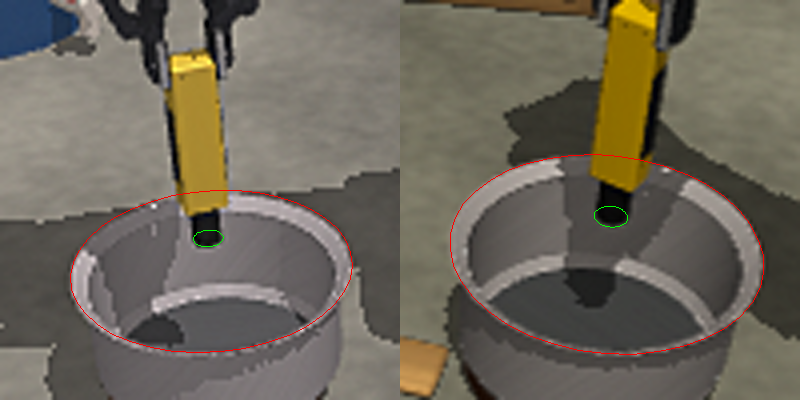

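Emit:
{"method": "send_rows", "body": {"series": [0, 0, 0, 0, 0, 0, 0.25, 0, 0, 0, 0, 0, 0, 0.25, 0, 0, 0, 0, 0, 0, 0.25, 0, 0, 0, 0, 0, 0, 0.25, 0, 0, 0, 0, 0, 0, 0.25, 0, 0, 0, 0, 0, 0, 0.25, 0, 0, 0, 0, 0, 0, 0.25, 0, 0, 0, 0, 0, 0, 0.25, 0, 0, 0, 0, 0, 0, 0.25, 0, 0, 0, 0, 0, 0, 0.25]}}

```text
clock: 19.13
tcp_pos: [0.4611, -0.3378, 0.2344]
orientation: [0.0, 0.862, 0.508, -0.0]
wrist_force: [0.4, 0.3, -0.5]
finger_gap: 0.0328
```

```bash
python3 -c "
from workcell import *
s=get_state();print(s['clock'],s['tcp_pos'],s['finger_gap']);print(hand_in())"
```

```text
19.1333 [ 0.46107249 -0.33779817  0.23438376] 0.03281049244139818
the job is handed in; nothing more can be done
None
```

I carried out the whole sequence and handed it in at 19.1 s, with the thermometer still in the gripper, hovering over the sufuria.

- **Lift and jar:** I drew the thermometer straight up out of its holder. I then held it over the middle of the jar lid, nose about 3.5 cm above it, still for about 3 s.
- **Carry and pan:** I carried it with the nose at about 24 cm, above everything on the slab, on an arc around the oil bottle and tin. It finished pointing straight down over the pan's middle, nose about 2.5 cm above the rim.

**Last checks:**
- The arm was steady to within 1 mm and the finger opening stayed at 33 mm. Readings after each move showed wrist force under about 3 N.
- The projected rim and lens outlines matched the last pictures to about a pixel.
- The jar, tin, oil, bowl and holder were where the first pictures had them.

**Checks that disagreed:**
- The estimates of the pan's centre differed by about 1 cm. I settled on the value that fitted the rim outline in the overlays.
- The automatic silhouette fits of the held thermometer were unreliable: the last gave 3.6° of tilt and about 1 cm of offset. I went by the outline overlays instead, in which it looked upright.
- In the last check the network mistook the jar for the tumbler, so the tumbler's position was not confirmed; the path kept well clear of it. The paddle was detected in the last picture but not compared with the start.

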